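Pass a relay carrier from the assembly rail over the end stops into the test dock

ROBOT

A 6-joint arm with a two-finger parallel gripper is mounted at the origin on the work surface. World frame = base frame: x ahead of the robot, y to its left, z up, the work surface at z = 0. Lengths are in m, angles in degrees, forces in N, time in s.
With the tool pointing down it reaches from about 0.35 to 0.875 m from the base axis. Payload 4.2 kg.
Tool frame: the origin (TCP) lies at the very end of the fingers, on their centre line; the grasp point (between the pads) lies 19 mm behind it (r.grip_point_offset is the distance from the TCP to the grasp point, in m); z points along the fingers, y is the line along which they close (so a half turn about z gives the same grasp; the last joint's range is limited). The gripper opens to 87 mm and grips with 3 to 60 N. Pads are 19 mm wide; open, the fingers measure 117 mm over their backs; the gripper's body (75 mm by 190 mm) begins 51 mm behind the grasp point.
Start: joints at [-57.777, 22.042, 0.453, 0, -68.411, -14.817], TCP at [0.187, -0.596, 0.223] pointing down, gripper open.
Joint ranges: [-179.83, 179.83], [-69.29, 118.12], [-61.27, 80.66], [-181.25, 117.63], [-171.15, -9.14], [-177.46, 177.46]. Speed limits (degrees/s): [159.86, 159.86, 180, 180, 180, 180].

INTERFACE

Orientations are given as a 3x3 rotation matrix whose columns are the frame's x, y, z axes.
In Python, from station import r, cams gives the robot as it stands. The module is installed in compiled form; this text tells all that it offers.
- The arm moves only by the shell command python3 -m handwheel 'ROWS'. ROWS is JSON, a list that holds one entry, the list of rows, each a list of 7 numbers: the turn, a rotation vector about the tool's x, y, z in units of 6 degrees (1.0 is 6 degrees), then the shift along the tool's x, y, z in m, then the finger opening in m, from 0 to 0.087. In form: [[[ax, ay, az, x, y, z, jaw], ...]]. A call has 1 to 12 rows; each row shifts and turns the commanded pose from where the row before left it, along the tool's axes as they then stand; what a row does not reach is not made up. A row lasts 1/10 s, in which the tool goes at most 50 mm and 8.59 degrees, less where a joint would pass 70% of its speed; a pose out of reach is approached as far as the arm can. A call with a gripper value outside its range is refused whole. The fingers move at their own pace and stop on an object; the grip force is fixed at half the most. Time passes only in rows, so rows that do not move let the fingers close. It gives the time, the measured TCP pose, the force, the opening and the grip force at its end, in the units of the state.
- r.sense(): the state, without advancing time (a new reading comes with each control period).
- cams.capture(name): name is "side" or "top"; returns the picture (420x560x3 uint8, red, green, blue); there is no depth.
- cams.get_calibration(name): a dict with "camera_matrix" (3x3 intrinsics, pixels), "rvec" (rotation vector, rad) and "tvec" (3), from world to camera coordinates, as OpenCV has them. Camera axes: x right, y down, z forward; pixel columns grow to the right and rows downward; lengths in m; the calibration is good to about 2 mm. A picture is of the moment at which its call begins. get_calibration takes no time and is no camera call.
- r.finish_job(): hands the job in; it is judged then, once.
The state is a dict: "time_s": time; "joints": joint angles; "joint_velocities": joint speeds; "effort": joint torques, N m; "tcp_pos": TCP position; "ee_rot": TCP orientation; "wrist_force": force on the tool from outside, world axes, zero at the start; "moment": the same for the moment, N m; "gripper_width": opening from 0.0 (shut) to 1.0 (fully open); "gripper_force": force on a finger pad.
Only numpy, scipy, OpenCV 4.12 (cv2) and the standard library are available. Lean on these libraries where they do the work, as an engineer would, in place of code of your own. Each camera call takes 0.05 s, during which the arm holds its last target. There are 200 camera calls.

TASK

The relay carrier with the blue tab is finished: slide it along the assembly rail out from under the guard strips, lift it over the red end stops and hang it on the test rail. Then slide it gently along the test rail into the dock until the orange catch has dropped behind it, without bottoming the black buffer or forcing the carrier against the rails, and let go. Leave the orange-tabbed carrier where it is.

Things in the scene. Friction and masses are not known exactly. Their poses are not given: they have to be found in the camera images.
- carrier: BLUE-tabbed relay carrier, about 0.3 kg, astride the assembly rail. Origin: mid underside of its saddle roof, on the rail's top edge; z up, y along the rail. Roof 40 (x) x 36 (y) x 8 mm. Below it a slot 12 mm wide, 12 deep, mouth flared to 18 mm at z -21, takes the 8 mm rail. Plates 64 mm wide (y) hang at x +/-18.5 mm to z -100, open between and below: it lifts straight off.
- tab (a point): Grip point of the blue tab, 58 mm above the carrier's origin, same axes. Tab 12 mm thick in y, 30 mm wide in x, 24 mm up and down from here (carrier z 34 to 82 mm), on a neck 8 x 20 mm. Pinch it from above, closing along y (along the rail); held across x it would pivot in the grip.
- other_carrier: The same carrier with an ORANGE tab, farther out on the assembly rail, towards the post. Leave alone (20 mm at most).
- work_rail: Assembly rail, fixed: steel bar on edge, 8 mm thick, 20 high, on a post at its outer end. Origin: top edge at the free inner end; z up. It runs along the body's +y, 0 to 320 mm; a red end stop at y 0 to 8 stands 18 mm above the top edge. Beyond y 85 two guard strips (x +/-8 to 18 mm, 12 to 16 mm above the edge) let the saddle slide but not lift; the neck runs between them.
- lift_off (a point): Middle of the open part of the assembly rail, on its top edge, at the rail's y = 46 mm. A carrier can be lifted only with its origin at the rail's y 26 (touching the end stop) to 65 mm.
- test_rail: Test rail, fixed: the same bar, other height and yaw. Origin: top edge at the free inner end. It runs along the body's -y, 0 to -320 mm; red end stop 18 mm high at y 0 to -8. Farther out a yellow dock is clamped on it; its place is not measured: find it by feel or sight. A docked carrier's origin is at y -165 to -205 mm. Guard strips in the dock bar setting down from above there.
- set_down (a point): Middle of the open part of the test rail, on its top edge, at the rail's y = -58 mm. A carrier can be set down with its origin at the rail's y -30 to -90 mm. Bring it in endwise over the end stop, rail between its plates, or from high above: from the side the plates would strike the bar.
- buffer (a joint): Dock's black spring buffer, m pressed in by the end of the saddle: 0 free, 0.014 bottomed. About 2 N to start, then 0.7 N per mm. The catch drops at about 0.005 to 0.008 (6 to 8 N); over 0.0125 (11 N) counts as bottomed. With the carrier caught and let go it stays pressed about 0.003 to 0.006.
- catch (a joint): Dock's orange sprung catch, two prongs hinged over the rail, rad: 0 dropped; lifts to about 0.3 as the saddle passes under (a newton or so) and falls back to 0 behind its rear edge, holding the carrier against the buffer.

How it is judged:
By the outcome, as a careful person would: the job done as asked, in the order asked, and still so for the second after the job is handed in, with the robot touching nothing.
It also fails if it takes over 72 s, if anything falls off the work surface, if the arm or the gripper's body presses on something with over 40 N, if the wrist force passes 120 N, or if a joint passes its speed limit or range.

## Working session

There is one attempt and no reset: what is moved stays moved. The work goes in short steps, Python scripts to look and compute and a shell command to move; the robot and the scene stay as the last step left them, time stands still between calls to the robot, and variables do not carry over. Pictures are saved under pics/ and viewed, at most 13 in all, crops included, and the job is handed in when it is done.

```bash
mkdir -p pics
python3 - <<'E'
from station import r, cams
import cv2,numpy as np
for n in("side","top"):
    im=cams.capture(n); cv2.imwrite(f"pics/{n}0.png",im[:,:,::-1])
    c=cams.get_calibration(n); R=cv2.Rodrigues(np.array(c["rvec"]))[0]
    print(n,np.array(c["camera_matrix"]).tolist(),"cam pos",(-R.T@np.array(c["tvec"]).ravel()).round(3),R.round(3).tolist())
s=r.sense();print(s["tcp_pos"],np.array(s["ee_rot"]).round(3).tolist(),s["wrist_force"],s["gripper_width"],s["time_s"])
E
```

```text
side [[534.2364394611654, 0.0, 281.07853424954936], [0.0, 534.2364394611654, 213.24391817657482], [0.0, 0.0, 1.0]] cam pos [0.087 0.774 0.864] [[-0.872, -0.49, -0.002], [-0.283, 0.507, -0.814], [0.4, -0.709, -0.58]]
top [[463.19338212390903, 0.0, 275.9463992983366], [0.0, 463.19338212390903, 209.98313995037796], [0.0, 0.0, 1.0]] cam pos [0.346 0.026 1.12 ] [[0.009, -1.0, 0.022], [-0.983, -0.013, -0.182], [0.183, -0.02, -0.983]]
[ 0.18680424 -0.59586999  0.22156933] [[-0.954, -0.299, -0.001], [-0.299, 0.954, 0.002], [0.0, 0.002, -1.0]] [ 0.50701213 -0.14137181 -1.22318958] 1.000269042923452 0.1
```

View pics/side0.png

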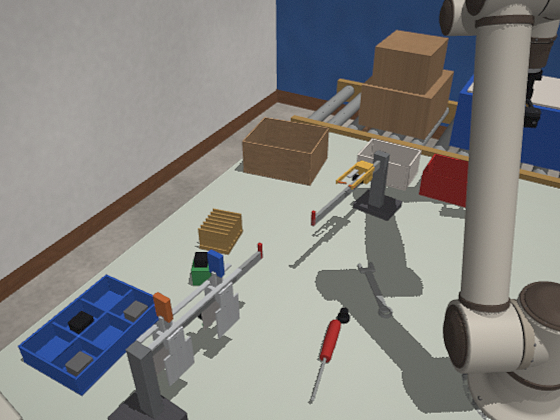

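View pics/top0.png

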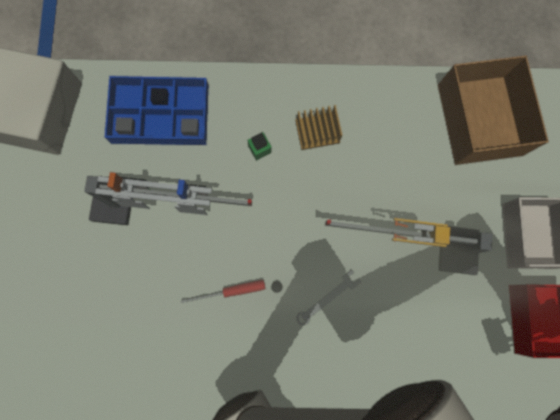

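The side view shows the orange tab at (163,306), the blue tab at (216,263), and red stops at (260,250) on the work rail and (313,217) on the test rail. In the top view the blue tab is at (182,188), the stops at (249,201) and (327,222), the orange catch near (400,230) and the yellow dock at (443,235).

```bash
cat > h.py <<'E'
from station import r, cams
import cv2,numpy as np
def cal(n):
    c=cams.get_calibration(n); return np.array(c["camera_matrix"]),cv2.Rodrigues(np.array(c["rvec"]))[0],np.array(c["tvec"]).ravel()
def ray(n,p):
    K,R,t=cal(n); return -R.T@t, R.T@np.linalg.inv(K)@[p[0],p[1],1]
def plane(n,p,z):
    c,d=ray(n,p); return c+d*(z-c[2])/d[2]
def tri(a,b):
    (c1,d1),(c2,d2)=ray("side",a),ray("top",b)
    s=np.linalg.lstsq(np.c_[d1,-d2],c2-c1,rcond=None)[0]
    p,q=c1+s[0]*d1,c2+s[1]*d2
    return (p+q)/2,np.linalg.norm(p-q)
def proj(n,P):
    K,R,t=cal(n); q=K@(R@np.array(P)+t); return q[:2]/q[2]
def blobs(im,lo,hi,box,amin=8):
    h=cv2.cvtColor(im,cv2.COLOR_RGB2HSV); m=cv2.inRange(h,lo,hi)
    k=np.zeros_like(m);x0,y0,x1,y1=box;k[y0:y1,x0:x1]=1
    n,l,st,ce=cv2.connectedComponentsWithStats(m*k)
    return [(ce[i].round(1).tolist(),st[i].tolist()) for i in range(1,n) if st[i][4]>=amin]
RED=((0,150,80),(5,255,255));RED2=((174,150,80),(180,255,255));ORG=((6,150,100),(17,255,255));BLU=((108,150,60),(125,255,255));YEL=((18,150,100),(30,255,255))
E
python3 - <<'E'
from h import *
for n,box in(("side",(120,130,420,340)),("top",(80,160,500,260))):
    im=cams.capture(n)
    for nm,c in(("R",RED),("R2",RED2),("O",ORG),("B",BLU),("Y",YEL)): print(n,nm,blobs(im,*c,box))
E
python3 - <<'E'
import cv2
a=cv2.imread('pics/side0.png');t=cv2.imread('pics/top0.png')
cv2.imwrite('pics/c1.png',cv2.vconcat([cv2.resize(a[140:340,120:420],(800,533))[0:533]]))
cv2.imwrite('pics/c2.png',cv2.vconcat([cv2.resize(t[160:230,80:260],(800,290),interpolation=2),cv2.resize(t[195:265,315:495],(800,300),interpolation=2)]))
E
```

```text
side R [([313.0, 215.2], [312, 211, 3, 10, 24]), ([259.9, 248.1], [258, 243, 4, 15, 34]), ([332.9, 330.0], [325, 320, 16, 20, 222])]
side R2 []
side O [([340.6, 181.5], [337, 180, 9, 3, 11]), ([162.7, 306.3], [153, 293, 20, 29, 360])]
side B [([215.4, 262.3], [207, 250, 17, 27, 325]), ([134.9, 312.0], [120, 281, 38, 59, 1287])]
side Y [([360.7, 172.2], [336, 161, 38, 28, 340])]
top R []
top R2 []
top O [([111.4, 179.9], [108, 173, 7, 14, 65])]
top B [([180.4, 187.1], [178, 181, 6, 13, 51])]
top Y [([442.2, 234.0], [436, 227, 14, 16, 186])]
```

View pics/c1.png

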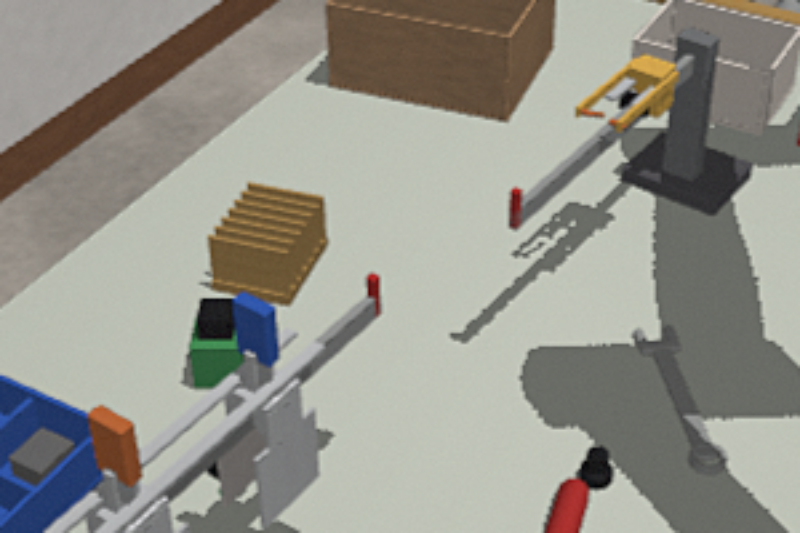

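View pics/c2.png

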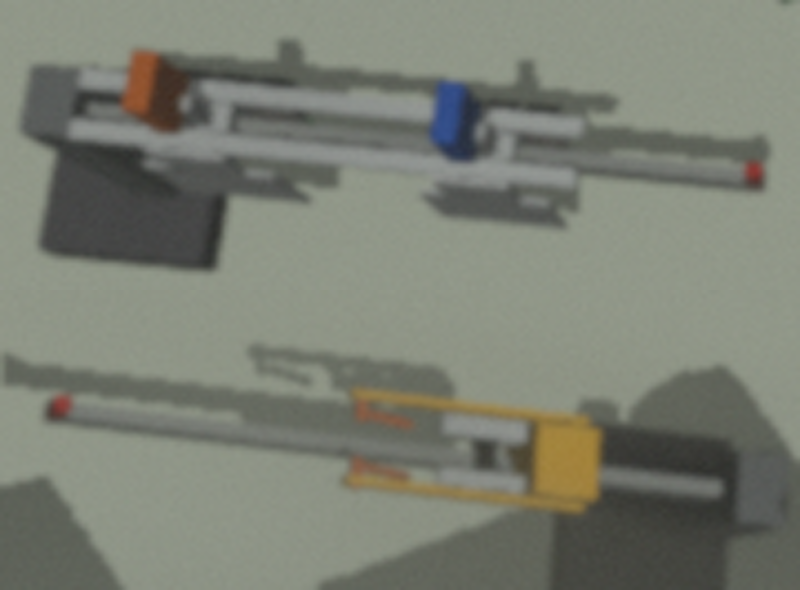

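The crops show the work-rail guard-strip ends at crop pixels (582,125) and (575,178), their outer ends at (80,78) and (70,128), and the stop at (755,170). On the test rail the bar runs from about (75,410) to (720,488), the catch prongs start at x≈360, and the dock block is at 535–600.

Run:
```python
from h import *
A=lambda x,y:(80+x/4.444,160+y/4.143)
B=lambda x,y:(315+x/4.444,195+(y-290)/4.286)
w,e=tri((259.9,243.5),A(757,168));print("work stop top",w.round(4),e)
t,e=tri((313.1,211.5),B(62,405));print("test stop top",t.round(4),e)
for z in(w[2]-.002,):
    a=plane("top",A(578.5,151.5),z);b=plane("top",A(75,103),z)
    d=(b-a)/np.linalg.norm(b-a);print("strip near",a.round(4),"far",b.round(4),"dir",d.round(4),"yaw",np.degrees(np.arctan2(d[1],d[0])), np.linalg.norm(a-w))
    d2=(a-w);print("stop->near yaw",np.degrees(np.arctan2(d2[1],d2[0])))
z=t[2]-.018
a=plane("top",B(75,411),z);b=plane("top",B(720,488),z);print("test rail",a.round(4),b.round(4),"yaw",np.degrees(np.arctan2(*(b-a)[1::-1])),np.linalg.norm(b-a))
# tab: side extreme
c=tri((215.4,262.3),(180.4,187.1));print("tab",c)
print("orange",tri((162.7,306.3),(111.4,179.9)))
for q in (A(445,118),A(455,118)): print("tab top", plane("top",q,w[2]-.018+.082).round(4))
print(plane("top",B(355,435),z+.02), plane("top",B(535,460),z+.02),plane("top",B(600,465),z+.02))
```

```text
work stop top [0.5384 0.0603 0.1878] 0.000995197495436675
test stop top [ 0.4982 -0.1018  0.1807] 0.002679012494448789
strip near [0.5456 0.1429 0.1858] far [0.5669 0.3759 0.1858] dir [0.0911 0.9958 0.    ] yaw 84.7742781722999 0.08290913194615243
stop->near yaw 85.0479481418247
test rail [ 0.4969 -0.1108  0.1627] [ 0.4627 -0.4156  0.1627] yaw -96.40509231621017 0.30672668034464745
tab (array([0.55176495, 0.19480217, 0.2340435 ]), np.float64(0.0033750991753146073))
orange (array([0.56309101, 0.32858679, 0.23582774]), np.float64(0.004926249342233179))
tab top [0.5465 0.1925 0.2518]
tab top [0.5465 0.1883 0.2518]
[ 0.48378654 -0.23767841  0.1826891 ] [ 0.4727313  -0.32094544  0.1826891 ] [ 0.47068636 -0.35111479  0.1826891 ]
```

```bash
python3 -m handwheel '[[[0,0,0.94,0,0,-0.027,0.06],[0,0,0.94,0,0,-0.027,0.06],[0,0,0.94,0,0,-0.027,0.06],[0,0,0.94,0,0,-0.027,0.06],[0,0,0,-0.013,0.037,0,0.06],[0,0,0,-0.013,0.037,0,0.06],[0,0,0,-0.013,0.037,0,0.06],[0,0,0,-0.013,0.037,0,0.06],[0,0,0,-0.013,0.037,0,0.06],[0,0,0,-0.013,0.037,0,0.06],[0,0,0,-0.013,0.037,0,0.06],[0,0,0,-0.013,0.037,0,0.06]]]'
python3 -m handwheel '[[[0,0,0,-0.013,0.037,0,0.06],[0,0,0,-0.013,0.037,0,0.06],[0,0,0,-0.013,0.037,0,0.06],[0,0,0,-0.013,0.037,0,0.06],[0,0,0,-0.013,0.037,0,0.06],[0,0,0,-0.013,0.037,0,0.06],[0,0,0,-0.013,0.037,0,0.06],[0,0,0,-0.013,0.037,0,0.06],[0,0,0,-0.013,0.037,0,0.06],[0,0,0,-0.013,0.037,0,0.06],[0,0,0,-0.013,0.037,0,0.06],[0,0,0,0,0,0,0.06]]]'
cat > st.py <<'E'
import sys
from h import *
def body(tcp_target,s=None):
    s=s or r.sense(); return np.array(s["ee_rot"]).T@(np.array(tcp_target)-s["tcp_pos"])
if __name__=="__main__":
    s=r.sense();R=np.array(s["ee_rot"]);y=R[:,1]
    print("t",round(s["time_s"],2),"tcp",np.round(s["tcp_pos"],4),"yaw",np.degrees(np.arctan2(y[1],y[0])).round(2),"zaxis",R[:,2].round(4),"F",np.round(s["wrist_force"],1),"M",np.round(s["moment"],2),"w",round(s["gripper_width"]*87,1),"gf",round(s["gripper_force"],1))
    if len(sys.argv)>3: print("shift tool:",body([float(v) for v in sys.argv[1:4]],s).round(4))
E
python3 st.py 0.5505 0.193 0.209
```

```text
time_s: 1.4
tcp_pos: [0.3173, -0.3093, 0.3305]
ee_rot: [[-0.996, 0.09, 0.0], [0.09, 0.996, 0.0], [-0.0, 0.0, -1.0]]
wrist_force: [1.2, 0.7, 0.0]
gripper_width: 0.692
gripper_force: 0.0
time_s: 2.6
tcp_pos: [0.4974, 0.085, 0.3293]
ee_rot: [[-0.996, 0.086, -0.001], [0.086, 0.996, -0.0], [0.001, -0.0, -1.0]]
wrist_force: [-0.9, -0.2, -1.0]
gripper_width: 0.689
gripper_force: 0.0
t 2.6 tcp [0.4974 0.085  0.3293] yaw 85.06 zaxis [-1.3e-03 -1.0e-04 -1.0e+00] F [-0.9 -0.2 -1. ] M [-0.1   0.06 -0.03] w 59.9 gf 0.0
shift tool: [-0.0437  0.1122  0.1202]
```

```bash
python3 -m handwheel '[[[0,0,0,-0.011,0.028,0,0.06],[0,0,0,-0.011,0.028,0,0.06],[0,0,0,-0.011,0.028,0,0.06],[0,0,0,-0.011,0.028,0,0.06],[0,0,0,0,0,0.025,0.06],[0,0,0,0,0,0.025,0.06],[0,0,0,0,0,0,0.06]]]' >/dev/null
python3 st.py 0.5505 0.193 0.209
python3 - <<'E'
from h import *
a=cams.capture("side");b=cams.capture("top")
P=r.sense()["tcp_pos"]
print(proj("side",P),proj("top",P))
cv2.imwrite("pics/g1.png",cv2.hconcat([cv2.resize(a[170:320,120:270],(400,400)),cv2.resize(b[130:230,130:230],(400,400))])[:,:,::-1])
E
```

```text
t 3.3 tcp [0.5479 0.1882 0.2765] yaw 84.82 zaxis [-0.0079 -0.0036 -1.    ] F [-0.8 -0.4 -0.3] M [-0.05 -0.01  0.03] w 59.7 gf 0.0
shift tool: [-0.0026  0.0053  0.0675]
[215.26904877 240.02217249] [179.45330359 182.9795944 ]
```

View pics/g1.png

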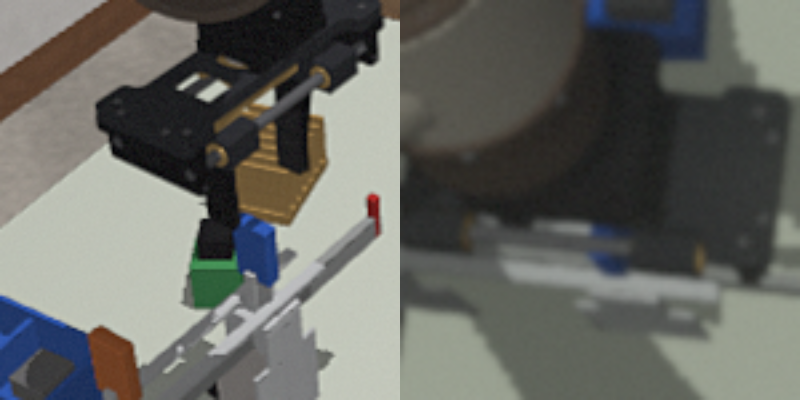

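The side view shows the fingers bracketing the blue tab (crop pixel 255,240) with the fingertips above it; the top view is mostly blocked by the wrist.

```bash
python3 -m handwheel '[[[0,0,0,-0.0026,0.005,0.015,0.06],[0,0,0,0,0,0.015,0.06],[0,0,0,0,0,0.015,0.06],[0,0,0,0,0,0.015,0.06],[0,0,0,0,0,0.007,0.06],[0,0,0,0,0,0,0.06],[0,0,0,0,0,0,0.06]]]' >/dev/null; python3 st.py 0.5505 0.193 0.209
python3 -m handwheel '[[[0,0,0,0,0,0,0.03],[0,0,0,0,0,0,0.02],[0,0,0,0,0,0,0.016],[0,0,0,0,0,0,0.013],[0,0,0,0,0,0,0.005],[0,0,0,0,0,0,0.005],[0,0,0,0,0,0,0.005],[0,0,0,0,0,0,0.005]]]' >/dev/null; python3 st.py 0.5505 0.193 0.209
```

```text
t 4.1 tcp [0.5538 0.1941 0.215 ] yaw 84.85 zaxis [ 2.3e-03  9.0e-04 -1.0e+00] F [ 0.2  0.2 -0.1] M [-0.03  0.01 -0.03] w 60.2 gf 0.0
shift tool: [ 0.0032 -0.0014  0.006 ]
t 4.9 tcp [0.5529 0.1936 0.2134] yaw 84.84 zaxis [-6.e-04 -7.e-04 -1.e+00] F [-0.6 -0.6  0.2] M [-0.35  0.07  0.02] w 11.8 gf 30.0
shift tool: [ 0.0023 -0.0008  0.0044]
```

```bash
python3 -m handwheel '[[[0,0,0,0,-0.005,0,0.005],[0,0,0,0,-0.01,0,0.005],[0,0,0,0,-0.01,0,0.005],[0,0,0,0,-0.01,0,0.005],[0,0,0,0,-0.005,0,0.005],[0,0,0,0,0,0,0.005]]]' >/dev/null; python3 st.py
python3 -m handwheel '[[[0,0,0,0,-0.005,0,0.005],[0,0,0,0,-0.01,0,0.005],[0,0,0,0,-0.01,0,0.005],[0,0,0,0,-0.01,0,0.005],[0,0,0,0,-0.01,0,0.005],[0,0,0,0,-0.005,0,0.005],[0,0,0,0,0,0,0.005],[0,0,0,0,0,0,0.005]]]' >/dev/null; python3 st.py
```

```text
t 5.5 tcp [0.549  0.1524 0.2135] yaw 84.77 zaxis [-0.0013 -0.0016 -1.    ] F [-0.1 -1.2 -1.4] M [-0.53  0.02 -0.04] w 11.8 gf 30.0
t 6.3 tcp [0.5447 0.1036 0.2135] yaw 84.83 zaxis [-0.001  -0.0012 -1.    ] F [-1.  -1.1 -1.5] M [-0.4   0.04 -0.03] w 11.7 gf 30.0
```

```bash
python3 -m handwheel '[[[0,0,0,0,0,-0.003,0.005],[0,0,0,0,0,-0.005,0.005],[0,0,0,0,0,0,0.005]]]' >/dev/null; python3 st.py
python3 -m handwheel '[[[0,0,0,0,0,-0.007,0.005],[0,0,0,0,0,-0.01,0.005],[0,0,0,0,0,-0.015,0.005],[0,0,0,0,0,-0.015,0.005],[0,0,0,0,0,-0.015,0.005],[0,0,0,0,0,-0.015,0.005],[0,0,0,0,0,-0.015,0.005],[0,0,0,0,0,-0.015,0.005],[0,0,0,0,0,-0.015,0.005],[0,0,0,0,0,-0.01,0.005],[0,0,0,0,0,0,0.005],[0,0,0,0,0,0,0.005]]]' >/dev/null; python3 st.py 0.4921 -0.1555 0.353
python3 - <<'E'
from h import *
a=cams.capture("side")
print(blobs(a,*BLU,(200,100,330,300)))
cv2.imwrite("pics/l1.png",cv2.resize(a[100:300,150:350],(600,600))[:,:,::-1])
E
```

```text
t 6.6 tcp [0.5455 0.1048 0.2223] yaw 84.88 zaxis [ 1.4e-03  6.0e-04 -1.0e+00] F [ 0.3  0.1 -3.9] M [ 0.04 -0.11  0.01] w 11.9 gf 30.0
t 7.8 tcp [0.5447 0.1044 0.3533] yaw 84.84 zaxis [-6.e-04  3.e-04 -1.e+00] F [ 0.9 -0.2 -3.9] M [-0.05  0.01 -0.02] w 11.3 gf 30.0
shift tool: [ 2.900e-02 -2.635e-01  2.000e-04]
[([247.1, 177.0], [244, 164, 7, 27, 163])]
```

View pics/l1.png

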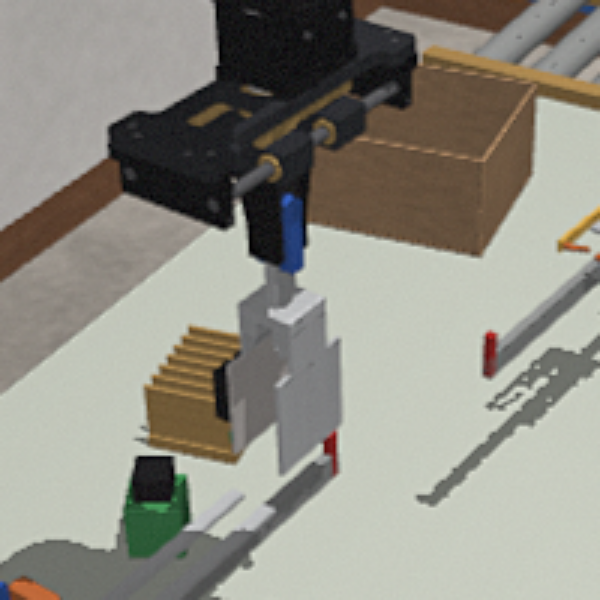

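The carrier hangs straight in the grip, clear above the work rail, with its plates above the red stop (crop pixel 330,450).

```bash
python3 -m handwheel '[[[0,0,0,0.001,-0.0085,0,0.005],[0,0,0,0.002,-0.02,0,0.005],[0,0,0,0.003,-0.03,0,0.005],[0,0,0,0.0035,-0.03,0,0.005],[0,0,0,0.0035,-0.03,0,0.005],[0,0,0,0.0035,-0.03,0,0.005],[0,0,0,0.0035,-0.03,0,0.005],[0,0,0,0.0035,-0.03,0,0.005],[0,0,0,0.003,-0.03,0,0.005],[0,0,0.1,0.002,-0.02,0,0.005],[0,0,0.105,0.0005,-0.005,0,0.005],[0,0,0,0,0,0,0.005]]]' >/dev/null; python3 -m handwheel '[[[0,0,0,0,0,0,0.005],[0,0,0,0,0,0,0.005]]]' >/dev/null;python3 st.py 0.4921 -0.1555 0.353
python3 - <<'E'
from h import *
a=cams.capture("side");b=cams.capture("top")
cv2.imwrite("pics/p1.png",cv2.hconcat([cv2.resize(a[110:260,250:400],(400,400)),cv2.resize(b[170:270,300:400],(400,400))])[:,:,::-1])
E
```

```text
t 9.25 tcp [ 0.4925 -0.1548  0.3534] yaw 83.68 zaxis [-2.e-04  3.e-04 -1.e+00] F [-0.1  0.5 -4.2] M [-0.01 -0.02  0.  ] w 11.7 gf 30.0
shift tool: [ 0.0003 -0.0008  0.0004]
```

View pics/p1.png

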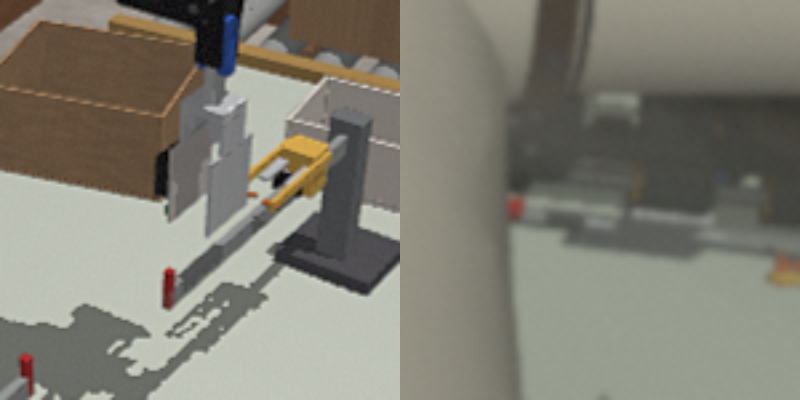

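The side view shows the carrier above the test rail's open part. Its plate bottom corners are at crop pixels (167,222) and (207,237), and the stop is at (168,288).

Run:
```python
from h import *
f=lambda x,y:(250+x/2.667,110+y/2.667)
u=np.array([.111,.9938]);n=np.array([u[1],-u[0]])
for p in(f(167,222),f(207,237)):
    P=plane("side",p,.210);d=P[:2]-r.sense()["tcp_pos"][:2];print(P.round(4),"along",d@u,"lat",d@n)
# rail line seen in side view: left/right top edges near stop
print("stop base", plane("side",f(169,270),.1807).round(4))
for q in ((.4982,-.1018),(.4921,-.1555),(.4784,-.2779)): print(np.round((proj("side",[*q,.1627])-[250,110])*2.667,1))
```

```text
[ 0.5143 -0.1264  0.21  ] along 0.030635943666927474 lat 0.018435422329457662
[ 0.4755 -0.1224  0.21  ] along 0.03033067757592528 lat -0.02051306581281449
stop base [ 0.4994 -0.1026  0.1807]
[169.2 288.5]
[203.4 258.5]
[274.1 196.4]
```

```bash
python3 -m handwheel '[[[0,0,0,0,0,0.006,0.005],[0,0,0,0,0,0.012,0.005],[0,0,0,0,0,0.014,0.005],[0,0,0,0,0,0.014,0.005],[0,0,0,0,0,0.014,0.005],[0,0,0,0,0,0.014,0.005],[0,0,0,0,0,0.014,0.005],[0,0,0,0,0,0.014,0.005],[0,0,0,0,0,0.012,0.005],[0,0,0,0,0,0.006,0.005],[0,0,0,0,0,0,0.005],[0,0,0,0,0,0,0.005]]]' >/dev/null;python3 st.py 0.4921 -0.1555 0.206
python3 -m handwheel '[[[0,0,0,0,0,0.003,0.005],[0,0,0,0,0,0.003,0.005],[0,0,0,0,0,0.003,0.005],[0,0,0,0,0,0.003,0.005],[0,0,0,0,0,0,0.005]]]' >/dev/null;python3 st.py
```

```text
t 10.55 tcp [ 0.4928 -0.1556  0.234 ] yaw 83.63 zaxis [ 8.e-04 -4.e-04 -1.e+00] F [ 1.4  0.4 -2.3] M [-0.05 -0.06  0.02] w 11.7 gf 30.0
shift tool: [0.0007 0.     0.028 ]
t 11.05 tcp [ 0.492  -0.1554  0.221 ] yaw 83.61 zaxis [-1.1e-03  2.0e-04 -1.0e+00] F [ 0.   0.6 -3.8] M [-0.05  0.08  0.03] w 11.8 gf 30.0
```

```bash
for i in 1 2; do python3 -m handwheel '[[[0,0,0,0,0,0.002,0.005],[0,0,0,0,0,0.002,0.005],[0,0,0,0,0,0.002,0.005],[0,0,0,0,0,0,0.005],[0,0,0,0,0,0,0.005]]]' >/dev/null;python3 st.py; done
```

```text
t 11.55 tcp [ 0.4929 -0.1555  0.2155] yaw 83.62 zaxis [ 0.0012 -0.     -1.    ] F [ 1.5 -1.2 -4.6] M [-0.12 -0.65 -0.03] w 11.8 gf 30.0
t 12.05 tcp [ 0.4928 -0.1555  0.2094] yaw 83.61 zaxis [ 0.001  0.    -1.   ] F [ 3.9 -0.1 -5. ] M [-0.29 -1.17  0.01] w 11.4 gf 30.0
```

```bash
python3 -m handwheel '[[[0,0,0,-0.001,0,0,0.005],[0,0,0,-0.001,0,0,0.005],[0,0,0,0,0,0,0.005],[0,0,0,0,0,0,0.005]]]' >/dev/null;python3 st.py; python3 -m handwheel '[[[0,0,0,0,0,0.001,0.005],[0,0,0,0,0,0.001,0.005],[0,0,0,0,0,0,0.005],[0,0,0,0,0,0,0.005]]]' >/dev/null;python3 st.py
```

```text
t 12.45 tcp [ 0.4936 -0.1557  0.2092] yaw 83.61 zaxis [-2.1e-03  2.0e-04 -1.0e+00] F [-0.6  0.5 -3.9] M [-0.04  0.04 -0.03] w 12.1 gf 30.0
t 12.85 tcp [ 0.4942 -0.1557  0.2075] yaw 83.62 zaxis [-3.e-04  0.e+00 -1.e+00] F [ 0.9  0.7 -2.9] M [-0.02 -0.01 -0.01] w 11.7 gf 30.0
```

```bash
for i in 1 2 3; do python3 -m handwheel '[[[0,0,0,0,0,0.001,0.005],[0,0,0,0,0,0,0.005],[0,0,0,0,0,0,0.005]]]' >/dev/null;python3 st.py; done
```

```text
t 13.15 tcp [ 0.4943 -0.1557  0.2065] yaw 83.61 zaxis [-2.e-04 -0.e+00 -1.e+00] F [ 0.1 -0.4 -3.5] M [-0.02  0.01  0.02] w 11.6 gf 30.0
t 13.45 tcp [ 0.4945 -0.1558  0.2057] yaw 83.62 zaxis [ 5.e-04 -2.e-04 -1.e+00] F [-0.2 -0.4 -2.3] M [-0.03 -0.05 -0.01] w 11.7 gf 30.0
t 13.75 tcp [ 0.4946 -0.1558  0.2057] yaw 83.64 zaxis [ 1.2e-03 -5.0e-04 -1.0e+00] F [-2.4  1.9  5.3] M [ 0.51  0.82 -0.03] w 11.8 gf 30.0
```

```bash
python3 -m handwheel '[[[0,0,0,0,0,-0.0008,0.005],[0,0,0,0,-0.003,0,0.005],[0,0,0,0,-0.006,0,0.005],[0,0,0,0,-0.008,0,0.005],[0,0,0,0,-0.008,0,0.005],[0,0,0,0,-0.003,0,0.005],[0,0,0,0,0,0,0.005],[0,0,0,0,0,0,0.005]]]' >/dev/null;python3 st.py;  python3 -m handwheel '[[[0,0,0,0,-0.003,0,0.005],[0,0,0,0,-0.006,0,0.005],[0,0,0,0,-0.008,0,0.005],[0,0,0,0,-0.008,0,0.005],[0,0,0,0,-0.005,0,0.005],[0,0,0,0,0,0,0.005],[0,0,0,0,0,0,0.005]]]' >/dev/null;python3 st.py
```

```text
t 14.55 tcp [ 0.4916 -0.1844  0.2057] yaw 83.61 zaxis [ 0.001  -0.0015 -1.    ] F [ 1.7 -1.9  3.3] M [-0.17 -0.44 -0.05] w 11.5 gf 30.0
t 15.25 tcp [ 0.488  -0.2135  0.2057] yaw 83.63 zaxis [ 3.e-04 -4.e-04 -1.e+00] F [1.1 2.  4.2] M [ 0.63 -0.18  0.05] w 12.0 gf 30.0
```

```bash
python3 -m handwheel '[[[0,0,0,0,0,-0.0007,0.005],[0,0,0,0,-0.003,0,0.005],[0,0,0,0,-0.005,0,0.005],[0,0,0,0,-0.005,0,0.005],[0,0,0,0,-0.005,0,0.005],[0,0,0,0,-0.002,0,0.005],[0,0,0,0,0,0,0.005],[0,0,0,0,0,0,0.005]]]' >/dev/null;python3 st.py;  python3 -m handwheel '[[[0,0,0,0,-0.003,0,0.005],[0,0,0,0,-0.003,0,0.005],[0,0,0,0,-0.003,0,0.005],[0,0,0,0,-0.003,0,0.005],[0,0,0,0,-0.003,0,0.005],[0,0,0,0,0,0,0.005],[0,0,0,0,0,0,0.005]]]' >/dev/null;python3 st.py
```

```text
t 16.05 tcp [ 0.4852 -0.2338  0.2057] yaw 83.6 zaxis [-1.2e-03 -7.0e-04 -1.0e+00] F [ 0.6 -0.5  0.5] M [-0.11  0.02  0.  ] w 11.9 gf 30.0
t 16.75 tcp [ 0.4837 -0.2487  0.2057] yaw 83.6 zaxis [-7.e-04 -6.e-04 -1.e+00] F [-0.4 -0.  -2.1] M [-0.07 -0.15  0.  ] w 12.3 gf 30.0
```

```bash
for i in 1 2 3; do python3 -m handwheel '[[[0,0,0,0,-0.002,0,0.005],[0,0,0,0,-0.002,0,0.005],[0,0,0,0,-0.002,0,0.005],[0,0,0,0,0,0,0.005],[0,0,0,0,0,0,0.005]]]' >/dev/null;python3 st.py; done
python3 - <<'E'
from h import *
a=cams.capture("side")
cv2.imwrite("pics/d1.png",cv2.resize(a[130:250,280:440],(800,600),interpolation=2)[:,:,::-1])
E
```

```text
t 17.25 tcp [ 0.4831 -0.2544  0.2057] yaw 83.61 zaxis [-8.e-04 -4.e-04 -1.e+00] F [ 0.1 -1.4 -4.4] M [-0.19 -0.01 -0.01] w 12.1 gf 30.0
t 17.75 tcp [ 0.4825 -0.2602  0.2059] yaw 83.6 zaxis [-4.e-04 -0.e+00 -1.e+00] F [ 0.  -0.5 -5.2] M [-0.11 -0.    0.  ] w 11.8 gf 30.0
t 18.25 tcp [ 0.482  -0.2662  0.206 ] yaw 83.61 zaxis [ 0.e+00 -1.e-04 -1.e+00] F [ 0.   0.1 -4.6] M [-0.13 -0.02 -0.03] w 11.6 gf 30.0
```

View pics/d1.png

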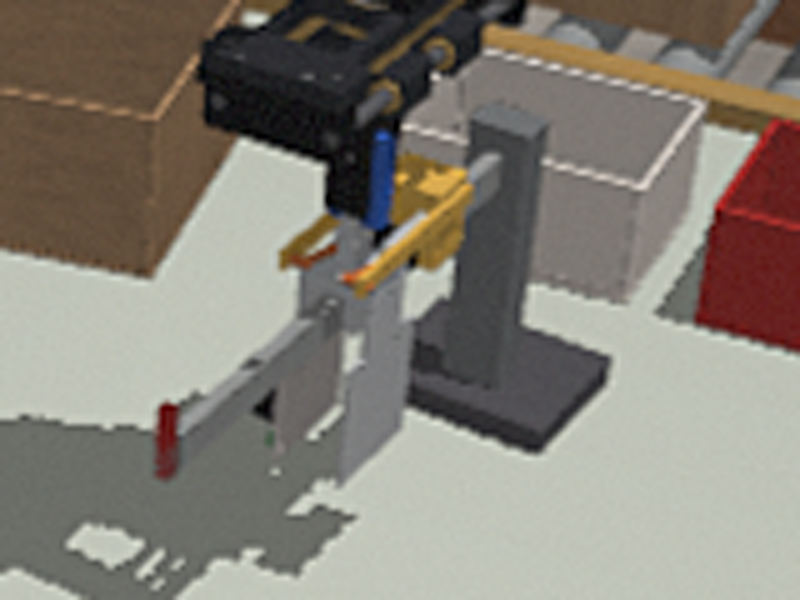

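The saddle is under the dock arms and the orange prongs (crop pixels 320,258 and 355,275) are just at its rear half. The grip is upright, and the body is clear of the post.

```bash
python3 -m handwheel '[[[0,0,0,0,0,0.0004,0.005],[0,0,0,0,-0.0015,0,0.005],[0,0,0,0,-0.0015,0,0.005],[0,0,0,0,0,0,0.005],[0,0,0,0,0,0,0.005]]]' >/dev/null;python3 st.py; for i in 1 2 3; do python3 -m handwheel '[[[0,0,0,0,-0.0015,0,0.005],[0,0,0,0,-0.0015,0,0.005],[0,0,0,0,0,0,0.005],[0,0,0,0,0,0,0.005]]]' >/dev/null;python3 st.py; done
```

```text
t 18.8 tcp [ 0.4817 -0.2692  0.2058] yaw 83.61 zaxis [ 2.e-04 -3.e-04 -1.e+00] F [-0.  -0.5 -4.3] M [-0.13 -0.05 -0.01] w 11.5 gf 30.0
t 19.2 tcp [ 0.4814 -0.2722  0.2058] yaw 83.62 zaxis [ 2.e-04 -3.e-04 -1.e+00] F [-1.2 -0.1 -3.1] M [-0.   -0.07 -0.06] w 11.4 gf 30.0
t 19.6 tcp [ 0.481  -0.2751  0.2057] yaw 83.61 zaxis [ 1.e-04 -3.e-04 -1.e+00] F [-0.1  0.9 -3.2] M [ 0.04  0.01 -0.01] w 11.6 gf 30.0
t 20.0 tcp [ 0.4807 -0.2781  0.2057] yaw 83.61 zaxis [ 2.e-04 -3.e-04 -1.e+00] F [-0.3 -0.4 -2.6] M [ 0.18 -0.02 -0.01] w 12.0 gf 30.0
```

```bash
for i in 1 2 3; do python3 -m handwheel '[[[0,0,0,0,-0.001,0,0.005],[0,0,0,0,-0.001,0,0.005],[0,0,0,0,0,0,0.005],[0,0,0,0,0,0,0.005]]]' >/dev/null;python3 st.py; done
```

```text
t 20.4 tcp [ 0.4805 -0.28    0.2057] yaw 83.61 zaxis [ 1.e-04 -1.e-04 -1.e+00] F [ 0.3  1.  -1.8] M [ 0.37 -0.07  0.07] w 12.1 gf 30.0
t 20.8 tcp [ 0.4803 -0.282   0.2057] yaw 83.61 zaxis [ 1.e-04 -2.e-04 -1.e+00] F [ 0.3  1.3 -2.4] M [ 0.38 -0.03  0.01] w 11.7 gf 30.0
t 21.2 tcp [ 0.4801 -0.2835  0.2057] yaw 83.62 zaxis [ 3.e-04  6.e-04 -1.e+00] F [0.8 5.1 0.5] M [ 1.62 -0.13 -0.05] w 11.5 gf 30.0
```

```bash
for i in 1 2 3; do python3 -m handwheel '[[[0,0,0,0,-0.001,0,0.005],[0,0,0,0,0,0,0.005],[0,0,0,0,0,0,0.005]]]' >/dev/null;python3 st.py; done
python3 - <<'E'
from h import *
a=cams.capture("side")
cv2.imwrite("pics/d2.png",cv2.resize(a[150:200,320:385],(780,600),interpolation=2)[:,:,::-1])
E
```

```text
t 21.5 tcp [ 0.48   -0.2845  0.2057] yaw 83.62 zaxis [ 3.e-04  6.e-04 -1.e+00] F [0.3 5.2 0. ] M [ 1.75 -0.18 -0.04] w 11.9 gf 30.0
t 21.8 tcp [ 0.4799 -0.2854  0.2057] yaw 83.62 zaxis [ 3.e-04  9.e-04 -1.e+00] F [0.5 6.1 1.8] M [ 1.83 -0.14 -0.02] w 11.7 gf 30.0
t 22.1 tcp [ 0.4798 -0.2861  0.2057] yaw 83.62 zaxis [ 2.0e-04  1.2e-03 -1.0e+00] F [0.1 6.1 0.8] M [ 2.08 -0.16 -0.05] w 11.8 gf 30.0
```

View pics/d2.png

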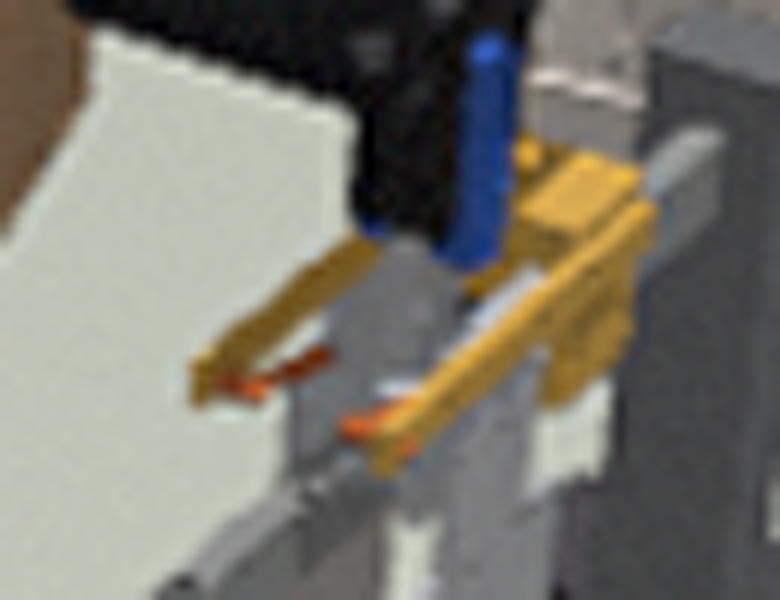

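Both orange prongs still lie on the saddle roof, for example the left one from (220,380) to (330,355), so the catch has not dropped yet. The saddle is on the buffer.

```bash
cat > cat.py <<'E'
from h import *
a=cams.capture("side");print("orange",blobs(a,(3,150,90),(15,255,255),(325,170,365,195),3))
E
python3 cat.py; for i in 1 2 3; do python3 -m handwheel '[[[0,0,0,0,-0.001,0,0.005],[0,0,0,0,0,0,0.005],[0,0,0,0,0,0,0.005]]]' >/dev/null;python3 st.py; python3 cat.py; done
```

```text
orange [([341.8, 180.8], [338, 179, 9, 4, 13]), ([350.3, 185.0], [349, 184, 4, 3, 7])]
t 22.5 tcp [ 0.4797 -0.287   0.2057] yaw 83.62 zaxis [ 3.0e-04  1.5e-03 -1.0e+00] F [1.  6.2 1.1] M [ 2.29 -0.21 -0.05] w 11.6 gf 30.0
orange [([341.5, 180.9], [338, 179, 9, 4, 12]), ([350.6, 184.8], [349, 183, 5, 4, 8])]
t 22.85 tcp [ 0.4796 -0.2878  0.2057] yaw 83.62 zaxis [ 4.0e-04  1.8e-03 -1.0e+00] F [0.8 7.1 1.4] M [ 2.54 -0.19 -0.06] w 12.0 gf 30.0
orange [([345.2, 179.8], [344, 179, 3, 2, 4]), ([340.0, 181.4], [338, 181, 5, 2, 8]), ([350.6, 184.8], [349, 183, 5, 4, 8])]
t 23.2 tcp [ 0.4795 -0.2886  0.2058] yaw 83.62 zaxis [ 5.e-04  2.e-03 -1.e+00] F [0.8 8.  1.1] M [ 2.75 -0.18 -0.04] w 11.7 gf 30.0
orange [([345.0, 179.7], [344, 179, 3, 2, 3]), ([340.0, 181.4], [338, 181, 5, 2, 8]), ([350.6, 184.8], [349, 183, 5, 4, 8])]
```

```bash
for i in 1 2; do python3 -m handwheel '[[[0,0,0,0,-0.001,0,0.005],[0,0,0,0,0,0,0.005],[0,0,0,0,0,0,0.005]]]' >/dev/null;python3 st.py; python3 cat.py; done
```

```text
t 23.55 tcp [ 0.4794 -0.2895  0.2058] yaw 83.62 zaxis [ 5.0e-04  2.3e-03 -1.0e+00] F [0.8 8.9 1.5] M [ 2.9  -0.23 -0.06] w 12.2 gf 30.0
orange [([345.0, 179.7], [344, 179, 3, 2, 3]), ([340.0, 181.4], [338, 181, 5, 2, 8]), ([350.3, 185.0], [349, 184, 4, 3, 7])]
t 23.9 tcp [ 0.4793 -0.2904  0.2058] yaw 83.62 zaxis [ 5.0e-04  2.3e-03 -1.0e+00] F [0.9 8.8 1.8] M [ 2.98 -0.15 -0.06] w 11.7 gf 30.0
orange [([341.6, 181.9], [338, 181, 8, 3, 10]), ([349.8, 185.4], [349, 185, 3, 2, 5])]
```

Run:
```python
from h import *
a=cams.capture("side")
cv2.imwrite("pics/d3.png",cv2.resize(a[150:200,320:385],(780,600),interpolation=2)[:,:,::-1])
```

```text
(no output)
```

View pics/d3.png

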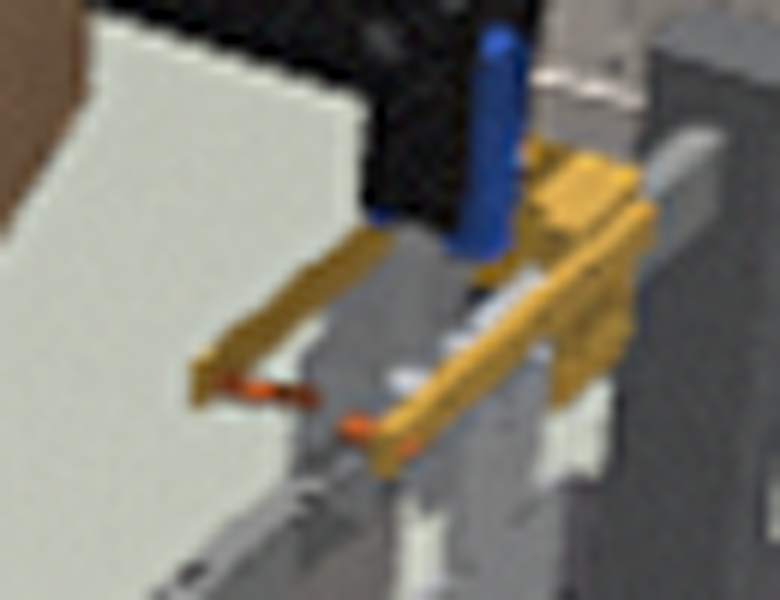

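The left prong has dropped (tip now at (315,398), level behind the saddle), so the catch is down. I'll ease the push off onto the catch, then release.

```bash
for i in 1 2; do python3 -m handwheel '[[[0,0,0,0,0.001,0,0.005],[0,0,0,0,0.0005,0,0.005],[0,0,0,0,0,0,0.005],[0,0,0,0,0,0,0.005]]]' >/dev/null;python3 st.py; done; python3 cat.py
```

```text
t 24.4 tcp [ 0.4794 -0.2901  0.2057] yaw 83.62 zaxis [ 2.e-04  5.e-04 -1.e+00] F [0.5 6.  0.4] M [ 1.85 -0.15 -0.1 ] w 11.8 gf 30.0
t 24.8 tcp [ 0.4795 -0.2889  0.2057] yaw 83.61 zaxis [ 1.e-04 -1.e-04 -1.e+00] F [ 1.6  5.2 -0.2] M [ 1.35 -0.11 -0.05] w 12.0 gf 30.0
orange [([341.6, 181.9], [338, 181, 8, 3, 10]), ([349.8, 185.4], [349, 185, 3, 2, 5])]
```

```bash
for i in 1 2; do python3 -m handwheel '[[[0,0,0,0,0.001,0,0.005],[0,0,0,0,0,0,0.005],[0,0,0,0,0,0,0.005]]]' >/dev/null;python3 st.py; done; python3 cat.py
```

```text
t 25.15 tcp [ 0.4796 -0.288   0.2057] yaw 83.62 zaxis [ 1.e-04 -2.e-04 -1.e+00] F [-0.5  3.4 -0.3] M [ 1.09 -0.12 -0.03] w 11.5 gf 30.0
t 25.45 tcp [ 0.4797 -0.2874  0.2057] yaw 83.61 zaxis [ 1.e-04 -8.e-04 -1.e+00] F [-0.7  0.8 -1.2] M [ 0.23 -0.05 -0.12] w 11.7 gf 30.0
orange [([339.8, 181.7], [338, 181, 5, 2, 6]), ([344.7, 182.3], [344, 182, 2, 2, 3]), ([349.8, 185.4], [349, 185, 3, 2, 5])]
```

The catch now carries the buffer load, so I'll release.

```bash
python3 -m handwheel '[[[0,0,0,0,0,0,0.013],[0,0,0,0,0,0,0.016],[0,0,0,0,0,0,0.02],[0,0,0,0,0,0,0.026],[0,0,0,0,0,0,0.026],[0,0,0,0,0,0,0.026]]]' >/dev/null;python3 st.py; python3 cat.py
python3 -m handwheel '[[[0,0,0,0,0,-0.005,0.026],[0,0,0,0,0,-0.01,0.026],[0,0,0,0,0,-0.015,0.026],[0,0,0,0,0,-0.02,0.026],[0,0,0,0,0,-0.02,0.026],[0,0,0,0,0,-0.02,0.026],[0,0,0,0,0,-0.02,0.026],[0,0,0,0,0,-0.02,0.026],[0,0,0,0,0,0,0.026],[0,0,0,0,0,0,0.026]]]' >/dev/null;python3 st.py
python3 - <<'E'
from h import *
a=cams.capture("side")
print(blobs(a,*ORG,(120,250,220,340)))
cv2.imwrite("pics/f1.png",cv2.resize(a[130:230,290:420],(780,600),interpolation=2)[:,:,::-1])
E
python3 cat.py
```

```text
t 26.1 tcp [ 0.4797 -0.2869  0.2057] yaw 83.62 zaxis [ 0.e+00 -1.e-04 -1.e+00] F [0.2 0.4 0.3] M [-0.09 -0.05 -0.02] w 25.6 gf 0.0
orange [([341.6, 181.9], [338, 181, 8, 3, 10]), ([349.8, 185.4], [349, 185, 3, 2, 5])]
t 27.15 tcp [ 0.4796 -0.2867  0.3361] yaw 83.61 zaxis [ 1.2e-03  2.0e-04 -1.0e+00] F [ 0.4  0.5 -0.7] M [-0.02 -0.04 -0.01] w 25.8 gf 0.0
[([162.7, 306.3], [153, 293, 20, 29, 361])]
orange [([341.3, 181.9], [338, 181, 8, 3, 11]), ([349.8, 185.4], [349, 185, 3, 2, 5])]
```

View pics/f1.png

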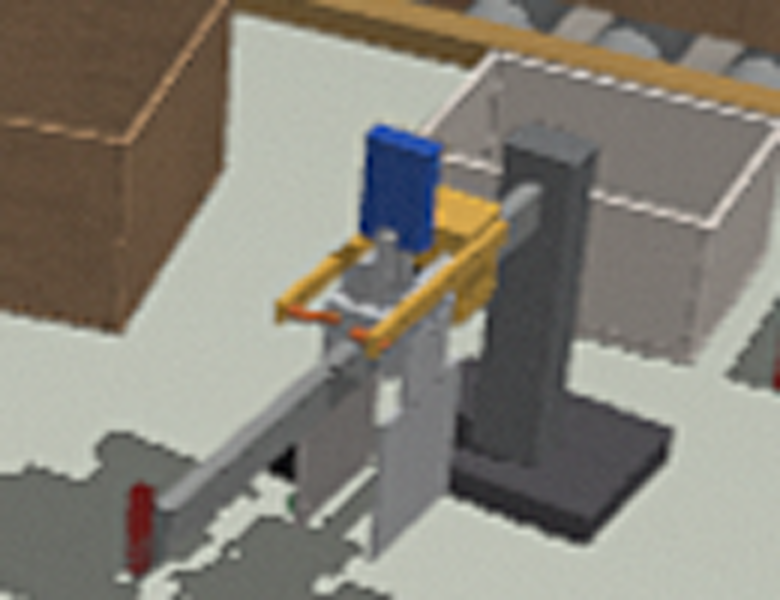

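The carrier hangs upright in the dock with the prongs (340,320) dropped behind the saddle and the gripper clear. The orange-tabbed carrier has not moved.

```bash
python3 -c "from station import r; print(r.finish_job())"
```

```text
the job is handed in; nothing more can be done
None
```

The blue-tabbed carrier is on the test rail in the dock with the orange catch down behind it and the gripper clear, the orange-tabbed carrier has not moved, and I handed the job in at about 27 s.

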